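# Screw the drying press down on the coiled coaster

### The job

Of the two small screw presses on the table, find the one with the coiled clay coaster lying in it and turn its T-handle clockwise (seen from above) until it stops, so that the plate is pressed firmly on the coaster and keeps it flat while it dries. Keep the coaster under the plate, and leave the empty press as it is set.

Things in the scene. Friction and masses are not known exactly. Their poses are not given: they have to be found in the camera images.
- coaster_press: press to screw down, fixed to the table: wooden base board 110 x 150 x 16 mm; two posts at y = +-62 mm with a dark steel bridge (28 x 150 mm, top at z = 82 mm, post nuts to 89); an upright screw through the bridge with a T-handle on top and a round pressing plate (50 mm across) below. Origin: centre of the board's underside, on the screw's axis; x, y along its short and long sides, z up
- coaster_screw (a joint): turn of this T-handle in rad, growing clockwise seen from above: 0 raised, 2.4 hard stop with the plate pressed on the coaster; starts at 0 to 0.5. The bar's direction from above is the press's yaw minus this value (along the press's x axis at 0). Handle and plate sink 2.55 mm per rad. It stays where it is left and turns against about 0.12 N m of friction
- coaster_bar_mid (a point): middle of the T-handle's bar, on the screw's axis, 134 mm above the table at joint 0, 128 mm at 2.4. The bar is a level steel rod 12 mm thick, 140 mm over its 16 mm ball ends, with a hub 22 mm wide, 24 mm high in the middle; clear to grip or push 12 to 53 mm from the axis, 30 mm free below. x runs along the bar to coaster_bar_end, z up
- coaster_bar_end (a point): centre of one of the two like ball ends of this T-handle, 62 mm from the axis
- coaster_press_plate: the pressing plate of this press; origin at the centre of its round underside; it moves only up and down. 16 mm of base board and 13 mm of coaster lie under it
- coaster: coiled clay coaster, a flat spiral about 73 x 78 x 13 mm, loose on the base board of its press with its rim showing round the plate; origin at the centre of its underside
- spare_press: a second press of the same make and size, empty, likewise fixed to the table, at least 0.25 m from the first; to be left as it is
- spare_bar_end (a point): centre of one ball end of the empty press's T-handle, 62 mm from its axis

How it is judged:
By the outcome, as a careful person would: the job done as asked, in the order asked, and still so for the second after the job is handed in, with the robot touching nothing.
It also fails if it takes over 58 s, if anything falls off the work surface, if the arm or the gripper's body presses on something with over 40 N, if the wrist force passes 120 N, or if a joint passes its speed limit or range.

### The arm

A 6-joint arm with a two-finger parallel gripper is mounted at the origin on the work surface; the furniture and walls round the work are solid. World frame = base frame: x ahead of the robot, y to its left, z up, the work surface at z = 0. Lengths are in m, angles in rad, forces in N, time in s.
With the tool pointing down it reaches from about 0.25 to 0.775 m from the base axis. Payload 4 kg.
Tool frame: the origin (TCP) lies on the centre line of the jaws, within the pads' length; the fingertips stand 25 mm ahead of it and the grasp point (between the pads) lies 6 mm ahead of it; z points along the fingers, y is the line along which they close (so a half turn about z gives the same grasp; the last joint's range is limited). The gripper opens to 94 mm and grips with 3 to 60 N. Pads are 16 mm wide; open, the fingers measure 119 mm over their backs; the gripper's body (75 mm by 177 mm) begins 78 mm behind the grasp point.
Start: joints at [-1.32, 0.087, 1.371, -0, 1.684, -0.103], TCP at [0.191, -0.516, 0.231] pointing down, gripper open.
Joint ranges: [-3.1, 3.1], [-0.76, 2.03], [0.27, 2.55], [-1.08, 4.22], [0.17, 2.65], [-2.57, 2.57]. Speed limits (rad/s): [2.79, 2.79, 3.14, 3.14, 3.14, 3.14].

### API

Orientations are given as [roll, pitch, yaw] about the fixed x, y, z axes, in that order (R = Rz(yaw) Ry(pitch) Rx(roll)).
In Python, from bench import robot, imaging gives the robot as it stands. The module is installed in compiled form; this text tells all that it offers.
- The arm moves only by the tool drive_tool, never from a script. Its argument "series" is a list of rows, each a list of 3 entries, a list of its own where there are three numbers: the finger opening in m, from 0 to 0.094, then the shift along the tool's x, y, z in m, then the turn, a rotation vector about the tool's x, y, z in rad. A call has 1 to 5 rows; each row is the pose to reach, as a shift and turn from the pose commanded when the call began, along the tool's axes at that moment; what a row does not reach only later rows make up. A row lasts 1/8 s, in which the tool goes at most 62.5 mm and 10.7 degrees, less where a joint would pass 70% of its speed; a pose out of reach is approached as far as the arm can. A call with a gripper value outside its range is refused whole. The fingers move at their own pace and stop on an object; the grip force is fixed at half the most. Time passes only in rows, so rows that repeat a pose let the fingers close. It gives the time, the measured TCP pose, the force, the opening and the grip force at its end, in the units of the state.
- robot.get_obs(): the state, without advancing time (a new reading comes with each control period).
- imaging.snapshot(name): name is "scene" or "side" or "wrist"; returns the picture (480x640x3 uint8, red, green, blue); there is no depth.
- imaging.get_calibration(name): a dict with "intrinsics" (3x3 intrinsics, pixels), "position" and "rotation" of the camera in the world. Camera axes: x right, y up, looking along -z (the intrinsics and any distortion apply to the point x, -y, -z); pixel columns grow to the right and rows downward; lengths in m; the calibration is good to about 2 mm. The wrist camera is an equidistant fisheye: a pixel r from the principal point sees the ray r / f radians off the axis. A picture is of the moment at which its call begins: read the wrist's pose just before it. get_calibration takes no time and is no camera call; for the wrist camera it gives the pose at the moment of the call.
- robot.close_job(): hands the job in; it is judged then, once.
The state is a dict: "time": time; "joint_positions": joint angles; "qvel": joint speeds; "joint_torque": joint torques, N m; "tool_pos": TCP position; "ee_rot": TCP orientation; "wrist_force": force on the tool from outside, world axes, zero at the start; "wrist_torque": the same for the moment, N m; "width": finger opening in m; "finger_force": force on a finger pad.
Only numpy, scipy, OpenCV 4.12 (cv2) and the standard library are available. Lean on these libraries where they do the work, as an engineer would, in place of code of your own. Each camera call takes 0.05 s, during which the arm holds its last target. There are 200 camera calls.

## Working session

There is one attempt and no reset: what is moved stays moved. The work goes in short steps, Python scripts to look and compute and a tool call to move; the robot and the scene stay as the last step left them, time stands still between calls to the robot, and variables do not carry over. Pictures are saved under pics/ and viewed, at most 10 in all, crops included, and the job is handed in when it is done.

Besides the shell and the picture viewer there is one more tool, called after "Emit:" as name(argument=value, ...), one argument or row to a line, values as JSON. drive_tool: Moves the arm, as the interface text tells. Its arguments: {"type":"object","properties":{"series":{"type":"array"}},"required":["series"]}

```bash
mkdir -p pics; python3 - <<'E'
from bench import robot, imaging
import cv2
for n in ["scene","side"]:
    c=imaging.get_calibration(n);print(n,c)
    cv2.imwrite(f"pics/{n}0.png",imaging.snapshot(n)[:,:,::-1])
o=robot.get_obs();print(o)
E
```

```text
scene {'intrinsics': array([[515.41631695,   0.        , 321.82348097],
       [  0.        , 515.41631695, 241.68330023],
       [  0.        ,   0.        ,   1.        ]]), 'position': array([0.24975939, 0.53785332, 0.52748117]), 'rotation': array([ 1.05958038, -0.01787231, -2.66628681])}
side {'intrinsics': array([[479.79196712,   0.        , 317.52776362],
       [  0.        , 479.79196712, 234.15933918],
       [  0.        ,   0.        ,   1.        ]]), 'position': array([ 0.3446584 , -0.82499029,  0.56201673]), 'rotation': array([ 1.04267811, -0.02436122, -0.34128483])}
{'time': 0.1, 'joint_positions': array([-1.32007032e+00,  8.79132262e-02,  1.37207129e+00, -3.69237908e-05,
        1.68359154e+00, -1.03083828e-01]), 'qvel': array([-5.95641445e-06, -3.20876681e-03, -2.27701884e-03, -1.28894886e-03,
        1.02469364e-03, -1.14482350e-03]), 'joint_torque': array([ 2.18010660e-03, -3.41252303e+01, -3.03302300e+01,  7.20419968e-02,
        3.04392341e-02, -9.91741967e-05]), 'tool_pos': array([ 0.19044578, -0.51551466,  0.22941975]), 'ee_rot': array([-3.13961600e+00, -1.67592557e-04,  3.53805554e-01]), 'wrist_force': array([-0.70435103, -0.20849575, -0.06955175]), 'wrist_torque': array([ 0.03551131, -0.01555324,  0.0088463 ]), 'finger_force': 0.0, 'width': 0.09405487677696006}
```

View pics/scene0.png

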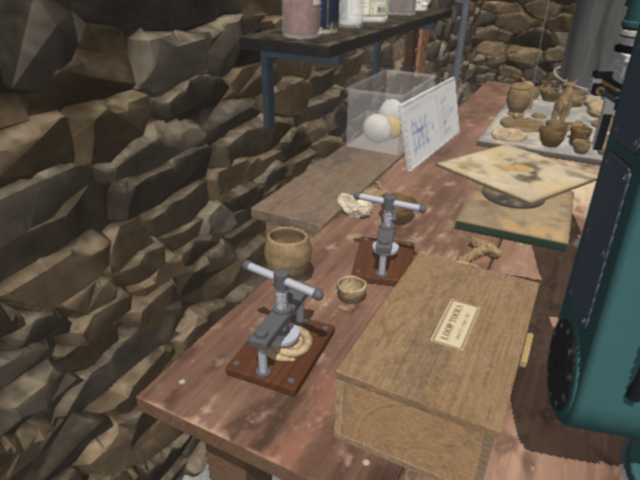

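View pics/side0.png

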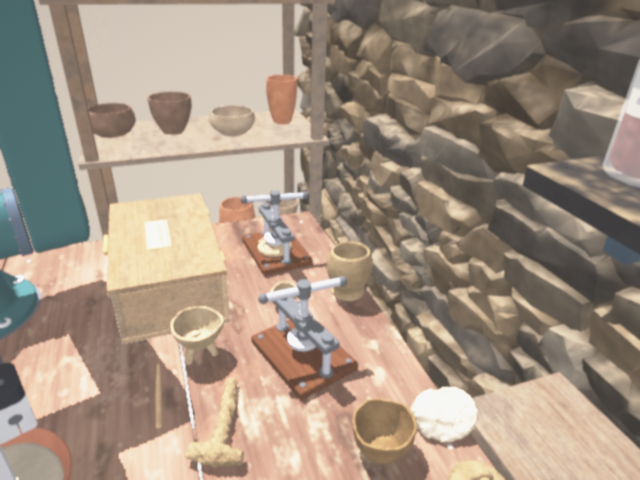

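The coaster press is the near one in the scene view (handle ends about (249,267) and (318,295)), which is the far one in the side view (ends about (244,199) and (304,197)). I'll enlarge both.

```bash
python3 - <<'E'
import cv2,numpy as np
a=cv2.imread("pics/scene0.png")[250:400,220:345]; b=cv2.imread("pics/side0.png")[180:280,230:330]
a=cv2.resize(a,None,fx=4,fy=4,interpolation=cv2.INTER_CUBIC)[:, :420]
a=cv2.resize(cv2.imread("pics/scene0.png")[250:400,225:335],None,fx=4,fy=4,interpolation=cv2.INTER_CUBIC)
b=cv2.resize(b[:, :90],None,fx=4,fy=4,interpolation=cv2.INTER_CUBIC)
c=np.zeros((600,800,3),np.uint8);c[:600,:440]=a;c[:400,440:]=b
cv2.imwrite("pics/crop.png",c)
E
```

```text
(no output)
```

View pics/crop.png

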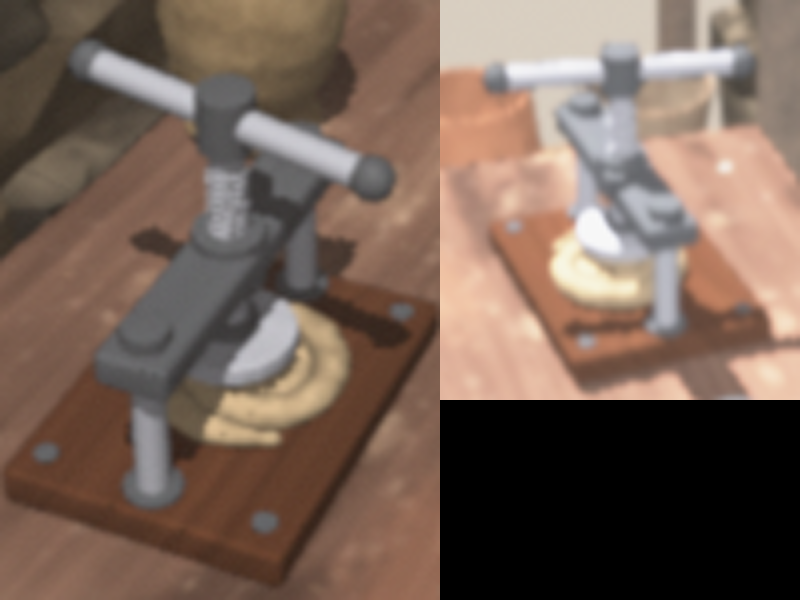

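Crop readings:
- **Scene view:** ball ends (247.5,265) and (318.2,294.2), hub (281.2,279.5). Board-top corners (227,367), (294.5,389) and (334,326).
- **Side view:** ball ends (244,199.5) and (305.7,195.5), hub (275,197.5).

```bash
cat >h.py <<'E'
from bench import robot, imaging
import numpy as np
from scipy.spatial.transform import Rotation as R
def ray(n,u,v):
    c=imaging.get_calibration(n);K=c["intrinsics"]
    d=np.array([(u-K[0,2])/K[0,0],-(v-K[1,2])/K[1,1],-1])
    return np.array(c["position"]),R.from_euler("xyz",c["rotation"]).apply(d/np.linalg.norm(d))
def plane(n,u,v,z):
    p,d=ray(n,u,v);return p+d*(z-p[2])/d[2]
def tri(a,b):
    (p,d),(q,e)=a,b
    s=np.linalg.lstsq(np.c_[d,-e],q-p,rcond=None)[0]
    return (p+s[0]*d+q+s[1]*e)/2,np.linalg.norm(p+s[0]*d-q-s[1]*e)
E
python3 - <<'E'
from h import *
S=[(247.5,265),(318.2,294.2),(281.2,279.5)];T=[(244,199.5),(305.7,195.5),(275,197.5)]
for i,j in [(0,1),(1,0),(2,2)]: print(tri(ray("scene",*S[i]),ray("side",*T[j])))
for s in S: print("scene z.133",plane("scene",*s,.133))
for s in T: print("side z.133",plane("side",*s,.133))
P=[plane("scene",*c,.016) for c in [(227,367),(294.5,389),(334,326)]]
print(np.round(P,4)); 
for k in (0,1): d=P[k+1]-P[k];print(np.linalg.norm(d),np.degrees(np.arctan2(d[1],d[0])))
print((P[0]+P[2])/2)
E
```

```text
(array([0.62959231, 0.02068674, 0.13228712]), np.float64(0.0019065734965994384))
(array([0.50507126, 0.03778324, 0.13310098]), np.float64(0.0010533327277466053))
(array([0.56704518, 0.03000986, 0.13233016]), np.float64(0.001473045727646014))
scene z.133 [0.62759529 0.02235359 0.133     ]
scene z.133 [0.50451303 0.03793406 0.133     ]
scene z.133 [0.56557016 0.03135396 0.133     ]
side z.133 [0.50566495 0.03852788 0.133     ]
side z.133 [0.63025312 0.02055337 0.133     ]
side z.133 [0.56751866 0.02955894 0.133     ]
[[ 0.6107  0.1086  0.016 ]
 [ 0.5061  0.1     0.016 ]
 [ 0.5183 -0.0456  0.016 ]]
0.10494128579485394 -175.31835709300256
0.14614674685219997 -85.22163471679013
[0.56446073 0.03145765 0.016     ]
```

```bash
cat >>h.py <<'E'
def go(p,yaw):
    o=robot.get_obs();r=R.from_euler("xyz",o["ee_rot"]);t=R.from_euler("xyz",[np.pi,0,np.radians(yaw)])
    print("t",o["time"],"pos",o["tool_pos"].round(4),"rot",np.degrees(o["ee_rot"]).round(2),"j",o["joint_positions"].round(2))
    print("shift",r.inv().apply(np.array(p)-o["tool_pos"]).round(4),"turn",(r.inv()*t).as_rotvec().round(4))
E
python3 - <<'E'
from h import *
for px in [(190,345),(160,385),(250,270)]: print("wall?",plane("scene",*px,0))
for px in [(388,200)]: print("spare hub",plane("scene",*px,.133))
for px in [(340,375),(470,275),(537,290)]: print("box top",plane("scene",*px,.11))
print("box bottom",plane("scene",340,435,0))
print("cup rim",plane("scene",287,240,.08), plane("side",350,255,.08))
print("spare side",plane("side",303,290,.133))
go([.566,.030,.28],112)
E
```

```text
wall? [0.70032848 0.08283647 0.        ]
wall? [0.68215511 0.16805852 0.        ]
wall? [ 0.74067325 -0.1388635   0.        ]
spare hub [ 0.53060848 -0.28913966  0.133     ]
box top [0.42426624 0.1374113  0.11      ]
box top [ 0.34276165 -0.14458812  0.11      ]
box top [ 0.24820292 -0.15150644  0.11      ]
box bottom [0.42490476 0.12708718 0.        ]
cup rim [ 0.66479623 -0.15051529  0.08      ] [ 0.66440536 -0.14052993  0.08      ]
spare side [ 0.52535612 -0.28330584  0.133     ]
t 0.1 pos [ 0.1904 -0.5155  0.2294] rot [-1.7989e+02 -1.0000e-02  2.0270e+01] j [-1.32  0.09  1.37 -0.    1.68 -0.1 ]
shift [ 0.5413 -0.3817 -0.0497] turn [-1.400e-03 -1.700e-03 -1.601e+00]
```

Emit:
drive_tool(
  series=[
    [0.06, [0.03, -0.025, -0.03], [0, 0, 0]],
    [0.06, [0.07, -0.06, -0.05], [0, 0, 0]],
    [0.06, [0.11, -0.093, -0.05], [0, 0, 0]],
    [0.06, [0.15, -0.126, -0.05], [0, 0, 0]],
    [0.06, [0.19, -0.16, -0.05], [0, 0, 0]],
  ],
)

```text
time: 0.72
tool_pos: [0.3138, -0.2984, 0.28]
ee_rot: [-3.141, -0.0, 0.353]
wrist_force: [0.4, -0.3, -0.3]
width: 0.0599
finger_force: 0.0
```

Emit:
drive_tool(
  series=[
    [0.06, [0.04, -0.034, 0], [0, 0, -0.1]],
    [0.06, [0.08, -0.068, 0], [0, 0, -0.25]],
    [0.06, [0.12, -0.102, 0], [0, 0, -0.4]],
    [0.06, [0.16, -0.136, 0], [0, 0, -0.55]],
    [0.06, [0.2, -0.17, 0], [0, 0, -0.7]],
  ],
)

```text
time: 1.35
tool_pos: [0.4424, -0.0696, 0.2801]
ee_rot: [-3.141, 0.0, 1.059]
wrist_force: [0.3, -0.9, 0.6]
width: 0.0599
finger_force: 0.0
```

```bash
python3 - <<'E'
from h import *
go([.50,.030,.28],100)
E
```

```text
t 1.35 pos [ 0.4424 -0.0696  0.2801] rot [-1.7998e+02  2.0000e-02  6.0660e+01] j [-0.28 -0.15  1.5  -0.    1.79  0.23]
shift [0.115  0.0014 0.    ] turn [-4.000e-04  2.000e-04 -6.866e-01]
```

Emit:
drive_tool(
  series=[
    [0.06, [0.025, 0, 0], [0, 0, -0.15]],
    [0.06, [0.05, 0, 0], [0, 0, -0.3]],
    [0.06, [0.08, 0, 0], [0, 0, -0.45]],
    [0.06, [0.11, 0.001, 0], [0, 0, -0.6]],
    [0.06, [0.115, 0.001, 0], [0, 0, -0.69]],
  ],
)

```text
time: 1.98
tool_pos: [0.5001, 0.0297, 0.2794]
ee_rot: [-3.14, -0.001, 1.749]
wrist_force: [0.7, 0.1, 0.7]
width: 0.0598
finger_force: 0.0
```

```bash
python3 - <<'E'
from h import *
import cv2
c=imaging.get_calibration("wrist");print(c)
cv2.imwrite("pics/w1.png",imaging.snapshot("wrist")[:,:,::-1])
o=robot.get_obs();print(o["tool_pos"],o["ee_rot"])
E
```

```text
{'intrinsics': array([[371.64829954,   0.        , 313.8455548 ],
       [  0.        , 371.64829954, 231.64216334],
       [  0.        ,   0.        ,   1.        ]]), 'position': array([0.48901349, 0.09439698, 0.43404671]), 'rotation': array([-0.22789729,  0.00234671,  0.17941195])}
[0.50002613 0.02960618 0.27946583] [-3.14000371e+00 -8.26582247e-04  1.75069906e+00]
```

View pics/w1.png

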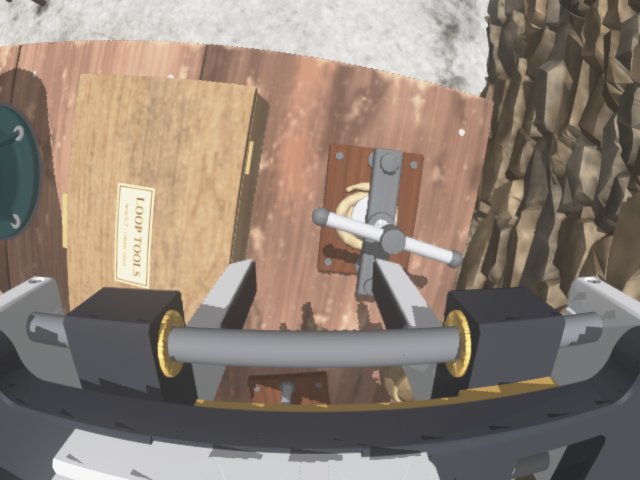

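The wrist view shows the press with its coaster at about (375,220), bar ends at (321,215) and (455,258), and the stone wall starting near column 482. I'll check the wall clearance at gripper height by parallax before going nearer.

Emit:
drive_tool(
  series=[
    [0.06, [-0.003, 0.015, 0], [0, 0, 0]],
    [0.06, [-0.006, 0.03, 0], [0, 0, 0]],
    [0.06, [-0.006, 0.03, 0], [0, 0, 0]],
  ],
)

```text
time: 2.4
tool_pos: [0.5313, 0.0269, 0.2797]
ee_rot: [-3.14, -0.0, 1.742]
wrist_force: [-0.9, 0.2, 0.2]
width: 0.0599
finger_force: 0.0
```

```bash
python3 - <<'E'
from h import *
import cv2
c0={'position':np.array([0.48901349,0.09439698,0.43404671]),'rotation':[-0.22789729,0.00234671,0.17941195]}
c1=imaging.get_calibration("wrist");K=c1["intrinsics"]
im=imaging.snapshot("wrist")[:,:,::-1];cv2.imwrite("pics/w2.png",im)
a=cv2.imread("pics/w1.png",0);b=cv2.cvtColor(im,cv2.COLOR_BGR2GRAY)
m=np.zeros_like(a);m[0:270,250:]=255
p=cv2.goodFeaturesToTrack(a,1500,.01,3,mask=m)
q,st,e=cv2.calcOpticalFlowPyrLK(a,b,p,None,winSize=(15,15),maxLevel=4)
r,st2,_=cv2.calcOpticalFlowPyrLK(b,a,q,None,winSize=(15,15),maxLevel=4)
ok=(st[:,0]>0)&(st2[:,0]>0)&(np.abs(r-p).max((1,2))<.5)
p,q=p[ok,0],q[ok,0]
def wray(c,u):
    d=(u-K[:2,2])/K[0,0];t=np.linalg.norm(d);s=np.sin(t)/t
    return np.array(c["position"]),R.from_euler("xyz",c["rotation"]).apply([d[0]*s,-d[1]*s,-np.cos(t)])
P=[];
for u,v in zip(p,q):
    X,g=tri(wray(c0,u),wray(c1,v))
    if g<.002: P.append([*X,*u])
P=np.array(P);np.save("P.npy",P)
print(len(P))
for y0 in (-.02,.03,.08,.13):
  for z0 in (-.02,.05,.1,.15,.2,.25,.3,.35):
    s=P[(P[:,0]>.64)&(abs(P[:,1]-y0)<.03)&(abs(P[:,2]-z0)<.03)]
    if len(s): print(y0,z0,len(s),np.sort(s[:,0])[:4].round(3))
# refined ends via plane z
for u in [(320.5,215),(455,258),(391,241)]:
    o,d=wray(c0,np.array(u,float));print(o+d*(.1325-o[2])/d[2])
E
```

```text
733
-0.02 -0.02 2 [0.641 0.648]
0.03 -0.02 2 [0.641 0.684]
0.08 -0.02 11 [0.643 0.644 0.648 0.677]
0.13 -0.02 11 [0.658 0.677 0.677 0.975]
[0.50368349 0.04030615 0.1325    ]
[0.6289207  0.02424536 0.1325    ]
[0.56676758 0.02915986 0.1325    ]
```

```bash
python3 - <<'E'
import numpy as np
P=np.load("P.npy");s=P[P[:,3]>480];print(len(s))
print(s[np.argsort(s[:,3])][::max(1,len(s)//40)].round(3).tolist())
E
```

```text
403
[[1.003, -0.101, -0.492, 483.0, 256.0], [1.025, 0.488, -0.775, 487.0, 71.0], [0.997, 0.572, -0.716, 490.0, 43.0], [1.003, 0.007, -0.486, 494.0, 219.0], [0.993, -0.091, -0.39, 497.0, 263.0], [0.956, 0.206, -0.451, 501.0, 144.0], [1.0, 0.416, -0.583, 504.0, 80.0], [1.005, 0.416, -0.572, 507.0, 80.0], [1.011, 0.659, -0.613, 510.0, 13.0], [0.994, 0.639, -0.552, 514.0, 11.0], [0.994, 0.131, -0.406, 516.0, 177.0], [1.018, 0.076, -0.405, 519.0, 200.0], [1.012, 0.109, -0.394, 522.0, 188.0], [1.018, 0.645, -0.54, 523.0, 11.0], [1.017, 0.46, -0.495, 525.0, 63.0], [1.023, 0.198, -0.406, 530.0, 154.0], [1.014, 0.017, -0.297, 534.0, 232.0], [1.028, 0.069, -0.319, 539.0, 210.0], [1.005, 0.538, -0.38, 546.0, 27.0], [1.028, 0.165, -0.306, 551.0, 170.0], [1.04, 0.536, -0.387, 555.0, 33.0], [0.985, 0.224, -0.241, 558.0, 141.0], [1.007, 0.098, -0.208, 563.0, 203.0], [1.011, 0.527, -0.289, 568.0, 23.0], [1.023, 0.51, -0.287, 572.0, 31.0], [1.029, 0.243, -0.231, 577.0, 138.0], [1.002, 0.478, -0.218, 582.0, 33.0], [1.003, 0.102, -0.136, 583.0, 207.0], [0.978, 0.076, -0.081, 589.0, 224.0], [1.031, 0.091, -0.131, 593.0, 216.0], [1.016, 0.069, -0.094, 597.0, 230.0], [0.978, 0.463, -0.124, 601.0, 25.0], [0.976, 0.349, -0.109, 603.0, 77.0], [1.0, 0.065, -0.043, 609.0, 237.0], [0.999, 0.169, -0.068, 613.0, 176.0], [1.0, 0.166, -0.06, 616.0, 178.0], [1.01, 0.224, -0.076, 619.0, 147.0], [0.956, 0.34, -0.033, 623.0, 73.0], [0.976, 0.392, -0.041, 629.0, 50.0], [0.978, 0.399, -0.032, 633.0, 46.0], [0.978, 0.411, -0.021, 637.0, 39.0]]
```

View pics/w2.png

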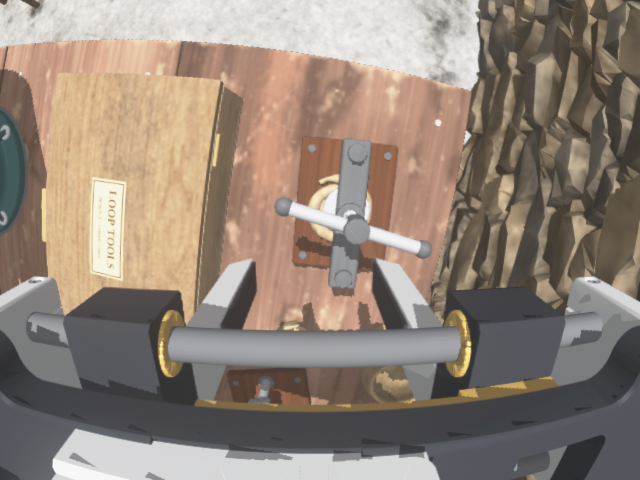

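The tracked wall lies near x ≈ 1.0 and only the table edge is at 0.70, so clearance is ample. The wrist view also puts the axis near (0.567, 0.030) and the bar at about -7.3°.

```bash
python3 - <<'E'
from h import *
go([.567,.030,.28],118)
E
```

```text
t 2.45 pos [0.5308 0.027  0.2799] rot [-1.7993e+02 -1.0000e-02  9.9840e+01] j [-0.06  0.04  1.32 -0.    1.78 -0.23]
shift [-0.0032  0.0362 -0.0001] turn [-1.200e-03 -3.000e-04 -3.169e-01]
```

Emit:
drive_tool(
  series=[
    [0.07, [-0.002, 0.018, 0], [0, 0, -0.15]],
    [0.07, [-0.003, 0.036, 0], [0, 0, -0.317]],
    [0.07, [-0.003, 0.036, 0.05], [0, 0, -0.317]],
    [0.07, [-0.003, 0.036, 0.09], [0, 0, -0.317]],
    [0.07, [-0.003, 0.036, 0.09], [0, 0, -0.317]],
  ],
)

```text
time: 3.08
tool_pos: [0.5638, 0.0306, 0.1864]
ee_rot: [-3.134, -0.004, 2.06]
wrist_force: [-0.8, 0.2, 0.5]
width: 0.07
finger_force: 0.0
```

```bash
python3 - <<'E'
from h import *
import cv2
go([.567,.030,.133],118)
cv2.imwrite("pics/w3.png",imaging.snapshot("wrist")[:,:,::-1])
E
```

```text
t 3.075 pos [0.5638 0.0306 0.1864] rot [-179.56   -0.25  118.04] j [-0.05  0.14  1.4  -0.    1.61 -0.54]
shift [-0.0022  0.003   0.0534] turn [-0.0077 -0.0044  0.0007]
```

View pics/w3.png

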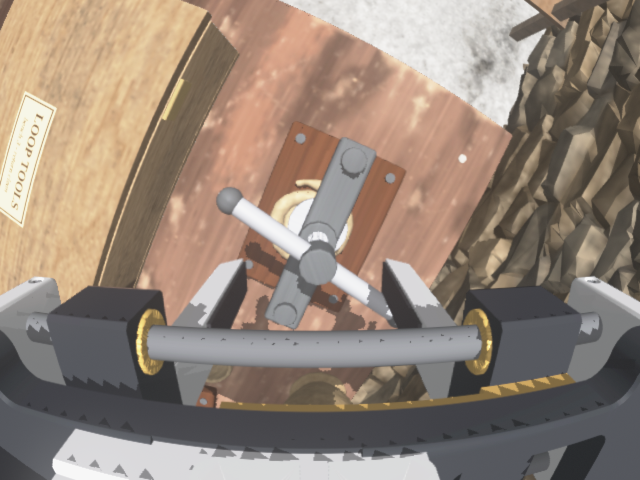

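The bar's right end lies below the finger line and its left end above. The hub is centred between the fingers at (318,262), so both fingers are clear to descend.

Emit:
drive_tool(
  series=[
    [0.07, [0, 0, 0.02], [0, 0, 0]],
    [0.07, [0, 0, 0.04], [0, 0, 0]],
    [0.07, [0, 0, 0.057], [0, 0, 0]],
    [0.07, [0, 0, 0.057], [0, 0, 0]],
  ],
)

```text
time: 3.62
tool_pos: [0.5662, 0.0307, 0.1335]
ee_rot: [-3.141, -0.0, 2.061]
wrist_force: [-0.1, -0.6, -0.3]
width: 0.07
finger_force: 0.0
```

```bash
python3 - <<'E'
from h import *
go([.567,.030,.131],118)
E
```

```text
t 3.625 pos [0.5662 0.0307 0.1335] rot [-1.7997e+02 -2.0000e-02  1.1807e+02] j [-0.05  0.16  1.48 -0.    1.5  -0.54]
shift [-0.001   0.0004  0.0025] turn [-0.0006 -0.0003  0.0012]
```

Emit:
drive_tool(
  series=[
    [0.07, [-0.001, 0, 0.002], [0, 0, 0.1]],
    [0.07, [-0.001, 0, 0.002], [0, 0, 0.2]],
    [0.07, [-0.001, 0, 0.002], [0, 0, 0.3]],
    [0.07, [-0.001, 0, 0.002], [0, 0, 0.42]],
    [0.07, [-0.001, 0, 0.002], [0, 0, 0.55]],
  ],
)

```text
time: 4.25
tool_pos: [0.5673, 0.0301, 0.1326]
ee_rot: [3.14, -0.0, 1.507]
wrist_force: [0.0, -0.1, -2.2]
width: 0.0699
finger_force: 1.7
```

```bash
python3 -c "
from h import *
o=robot.get_obs();print(o['wrist_torque'],o['wrist_force'],np.degrees(o['ee_rot']))"
```

```text
[ 0.03768767 -0.07353668  0.10630984] [ 0.02637231 -0.12936973 -2.19420369] [ 1.79918600e+02 -2.00845617e-02  8.63513477e+01]
```

Emit:
drive_tool(
  series=[
    [0.07, [0, 0, 0], [0, 0, 0.14]],
    [0.07, [0, 0, 0], [0, 0, 0.28]],
    [0.07, [0, 0, 0.001], [0, 0, 0.42]],
    [0.07, [0, 0, 0.001], [0, 0, 0.56]],
    [0.07, [0, 0, 0.002], [0, 0, 0.7]],
  ],
)

```text
time: 4.88
tool_pos: [0.567, 0.0295, 0.131]
ee_rot: [3.141, 0.0, 0.806]
wrist_force: [-1.7, -1.2, 1.1]
width: 0.0702
finger_force: 1.8
```

Emit:
drive_tool(
  series=[
    [0.07, [0, 0, 0], [0, 0, 0.14]],
    [0.07, [0, 0, 0], [0, 0, 0.28]],
    [0.07, [0, 0, 0.001], [0, 0, 0.42]],
    [0.07, [0, 0, 0.001], [0, 0, 0.56]],
    [0.07, [0, 0, 0.002], [0, 0, 0.7]],
  ],
)

```text
time: 5.5
tool_pos: [0.5663, 0.0295, 0.1289]
ee_rot: [3.141, 0.001, 0.106]
wrist_force: [-3.7, -0.5, 1.3]
width: 0.0701
finger_force: 1.7
```

```bash
python3 -c "
from h import *
o=robot.get_obs();print(o['wrist_torque'],o['wrist_force'],np.degrees(o['ee_rot']))"
```

```text
[-0.02117603  0.62471572  0.11663633] [-3.69010979 -0.47280197  1.30157253] [1.79964367e+02 5.80433400e-02 6.09768876e+00]
```

Emit:
drive_tool(
  series=[
    [0.07, [0, 0, 0], [0, 0, 0.1]],
    [0.07, [0, 0, 0], [0, 0, 0.2]],
    [0.07, [0, 0, 0], [0, 0, 0.28]],
    [0.07, [0, 0, 0.001], [0, 0, 0.34]],
    [0.07, [0, 0, 0.001], [0, 0, 0.4]],
  ],
)

```text
time: 6.12
tool_pos: [0.566, 0.0297, 0.1282]
ee_rot: [3.141, 0.001, -0.29]
wrist_force: [-4.9, 0.2, 2.5]
width: 0.0701
finger_force: 3.9
```

```bash
python3 -c "
from h import *
o=robot.get_obs();print(o['wrist_torque'],o['wrist_force'],np.degrees(o['ee_rot']),o['joint_positions'])"
```

```text
[0.01984015 0.82243468 0.34047496] [-4.88989446  0.24702436  2.471594  ] [ 1.79948185e+02  8.23032972e-02 -1.66366359e+01] [-4.72405363e-02  1.67087767e-01  1.48622625e+00 -5.33684450e-04
  1.48989057e+00  1.81396277e+00]
```

Emit:
drive_tool(
  series=[
    [0.07, [0, 0, 0], [0, 0, 0.02]],
    [0.07, [0, 0, 0], [0, 0, 0.04]],
    [0.07, [0, 0, 0], [0, 0, 0.05]],
    [0.07, [0, 0, 0], [0, 0, 0.05]],
  ],
)

```text
time: 6.62
tool_pos: [0.5661, 0.0298, 0.128]
ee_rot: [3.141, 0.001, -0.338]
wrist_force: [-6.0, -0.4, 3.7]
width: 0.0698
finger_force: 4.2
```

```bash
python3 -c "
from h import *
o=robot.get_obs();print(o['wrist_torque'],o['wrist_force'],np.degrees(o['ee_rot']))"
```

```text
[0.0259966  0.93726734 0.28188825] [-6.03879317 -0.37272872  3.7445363 ] [ 1.79952229e+02  6.69653910e-02 -1.93582311e+01]
```

Emit:
drive_tool(
  series=[
    [0.07, [0, 0, 0], [0, 0, 0.02]],
    [0.07, [0, 0, 0], [0, 0, 0.04]],
    [0.07, [0, 0, 0], [0, 0, 0.06]],
    [0.07, [0, 0, 0], [0, 0, 0.06]],
  ],
)

```text
time: 7.12
tool_pos: [0.5659, 0.0298, 0.1281]
ee_rot: [3.14, 0.001, -0.395]
wrist_force: [-5.5, 0.4, 3.0]
width: 0.0698
finger_force: 15.5
```

```bash
python3 -c "
from h import *
o=robot.get_obs();print(o['wrist_torque'],o['wrist_force'],np.degrees(o['ee_rot']))"
```

```text
[-0.10148605  1.0288193   1.23809498] [-5.47610569  0.35598006  3.04281323] [ 1.79914869e+02  6.93516401e-02 -2.26409331e+01]
```

Emit:
drive_tool(
  series=[
    [0.07, [0, 0, 0], [0, 0, 0.02]],
    [0.07, [0, 0, 0], [0, 0, 0.02]],
  ],
)

```text
time: 7.38
tool_pos: [0.5659, 0.0299, 0.1281]
ee_rot: [3.14, 0.001, -0.414]
wrist_force: [-5.7, -1.0, 4.0]
width: 0.07
finger_force: 22.0
```

```bash
python3 -c "
from h import *
o=robot.get_obs();print(o['wrist_torque'],o['wrist_force'],np.degrees(o['ee_rot']))"
```

```text
[-0.05311438  1.13116578  1.72694399] [-5.74578121 -1.00158927  4.03777156] [ 1.79899439e+02  6.55109350e-02 -2.36941621e+01]
```

Torque has climbed steeply (0.28 → 1.24 → 1.73 N m), so this is the hard stop. Next I back the fingers off counter-clockwise and retreat upward.

Emit:
drive_tool(
  series=[
    [0.07, [0, 0, 0], [0, 0, -0.1]],
    [0.07, [0, 0, 0], [0, 0, -0.25]],
    [0.07, [0, 0, 0], [0, 0, -0.3]],
    [0.07, [0, 0, 0], [0, 0, -0.3]],
  ],
)

```text
time: 7.88
tool_pos: [0.5678, 0.0298, 0.1278]
ee_rot: [-3.141, -0.003, -0.12]
wrist_force: [-0.2, 0.3, -0.9]
width: 0.0701
finger_force: 0.0
```

Emit:
drive_tool(
  series=[
    [0.07, [0, 0, -0.03], [0, 0, 0]],
    [0.07, [0, 0, -0.07], [0, 0, 0]],
    [0.07, [0, 0, -0.12], [0, 0, 0]],
    [0.07, [0, 0, -0.15], [0, 0, 0]],
    [0.07, [0, 0, -0.15], [0, 0, 0]],
  ],
)

```text
time: 8.5
tool_pos: [0.5684, 0.0298, 0.2805]
ee_rot: [-3.141, -0.008, -0.12]
wrist_force: [-0.0, 0.6, -0.4]
width: 0.07
finger_force: 0.0
```

```bash
python3 - <<'E'
from h import *
import cv2
o=robot.get_obs();print(o["tool_pos"],o["wrist_force"])
s=imaging.snapshot("scene")[250:400,220:345,::-1];w=imaging.snapshot("side")[180:280,230:330,::-1]
c=np.zeros((600,800,3),np.uint8)
c[:480,:400]=cv2.resize(s,(400,480));c[:400,400:]=cv2.resize(w,(400,400))
cv2.imwrite("pics/end.png",c)
E
```

```text
[0.56839041 0.02975494 0.28054678] [-0.00293294  0.62334552 -0.41959865]
```

View pics/end.png

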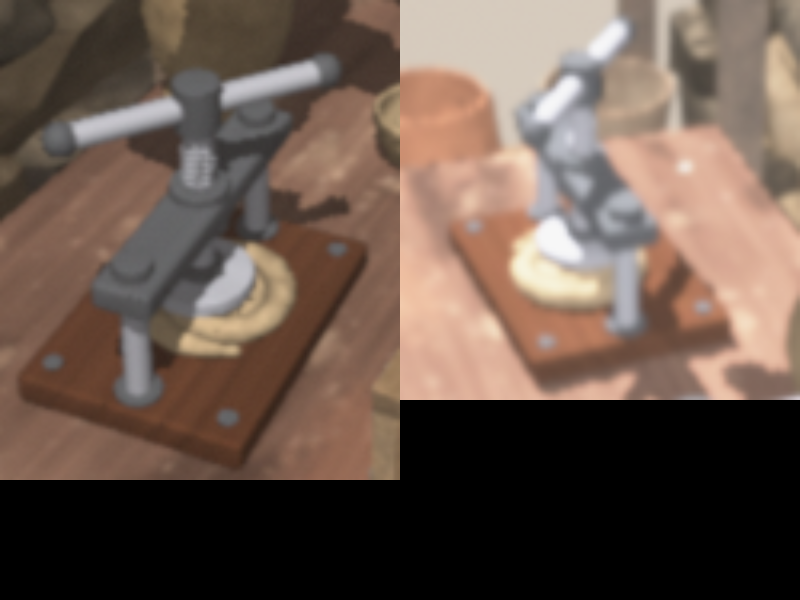

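The plate is down on the coaster, and the bar ends now sit at scene (238.8,293.1) and (322.2,271.3).

```bash
python3 - <<'E'
from h import *
d=plane("scene",238.8,293.1,.128)-plane("scene",322.2,271.3,.128);a=np.degrees(np.arctan2(d[1],d[0]))
print(np.linalg.norm(d),a, np.radians(4.7-a+180))
print(robot.close_job())
E
```

```text
0.12549811421729565 54.36207265364053 2.274825972419128
the job is handed in; nothing more can be done
None
```

The coaster press is screwed down clockwise to its hard stop: the turning torque rose sharply to about 1.7 N m, though the final picture puts the handle at about 2.27 rad against the nominal 2.4. The coaster is still under the plate, the empty press was not touched, and the job is handed in.

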